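Slide the well plate under the sampler's low bridge

ROBOT

A 6-joint arm with a two-finger parallel gripper is mounted at the origin on the work surface. World frame = base frame: x ahead of the robot, y to its left, z up, the work surface at z = 0. Lengths are in m, angles in rad, forces in N, time in s.
With the tool pointing down it reaches from about 0.35 to 0.85 m from the base axis. Payload 8.1 kg.
Tool frame: the origin (TCP) lies at the very end of the fingers, on their centre line; the grasp point (between the pads) lies behind it (manip.tcp_to_grasp is the z of the grasp point in the tool frame, in m); z points along the fingers, y is the line along which they close (so a half turn about z gives the same grasp; the last joint's range is limited). The gripper opens to 93 mm and grips with 3 to 60 N. Pads are 15 mm wide; open, the fingers measure 128 mm over their backs; the gripper's body (75 mm by 188 mm) begins 65 mm behind the grasp point.
Start: joints at [1.104, 0.13, 1.488, -0, 1.523, -0.085], TCP at [0.224, 0.557, 0.219] pointing down, gripper open.
Joint ranges: [-2.96, 2.96], [-0.89, 2.26], [0.02, 2.5], [-1.34, 4.48], [0, 2.73], [-2.66, 2.66]. Speed limits (rad/s): [2.39, 2.39, 2.79, 3.14, 3.14, 3.14].

INTERFACE

Orientations are given as a unit quaternion [w, x, y, z].
In Python, from bench import manip gives the robot as it stands. The module is installed in compiled form; this text tells all that it offers. Calls block until the motion is done:
- manip.move_pose(position, orientation): joint-space move of the TCP to a pose.
- manip.move_straight(position, rotation=None, v=0.15, stop_force=None): straight line of the TCP; rotation=None keeps the orientation; v is the mean speed in m/s. With stop_force (N) it stops when the force on the tool has changed by that much, and returns True; else False.
- manip.set_joints(angles): joint-space move.
- manip.open() and manip.grab(): open the fingers fully, or close them until they stop; the grip force is fixed at half the most.
- manip.wait(seconds).
- manip.ik(position, orientation): joint angles nearest the present ones, or None.
- manip.read_camera(name): name is "side" or "top" or "wrist"; returns (picture, depth): 400x640x3 uint8, red, green, blue; 400x640 float32, m along the optical axis (not along the pixel's ray), 0 where there is no reading.
- manip.get_calibration(name): a dict with "vfov" (degrees; the focal length in pixels is half the picture's height over the tangent of half this angle, whatever the lens; pixels are square), "cx", "cy" (the principal point, pixels), "distortion" ([k1, k2, p1, p2, k3] as OpenCV has them; the pictures are not rectified), "view" (4x4, takes a point from world to camera coordinates). Camera axes: x right, y down, z forward; pixel columns grow to the right and rows downward; lengths in m; the calibration is good to about 2 mm. A picture is of the moment at which its call begins: read the wrist's pose just before it. get_calibration takes no time and is no camera call; for the wrist camera it gives the pose at the moment of the call.
A pose or a line that the arm cannot do raises manip.Unreachable and nothing moves.
- manip.hand_in(): hands the job in; it is judged then, once.
Readings, each from a call of its own:
- manip.current_time_s(): time.
- manip.current_joints(): joint angles.
- manip.current_qvel(): joint speeds.
- manip.current_effort(): joint torques, N m.
- manip.current_tcp_pos(): TCP position.
- manip.current_tcp_rot(): TCP orientation.
- manip.current_force(): force on the tool from outside, world axes, zero at the start.
- manip.current_ft_torque(): the same for the moment, N m.
- manip.current_grip_width(): finger opening in m.
- manip.current_grasp_force(): force on a finger pad.
Only numpy, scipy, OpenCV 4.12 (cv2) and the standard library are available. Lean on these libraries where they do the work, as an engineer would, in place of code of your own. Each camera call takes 0.05 s, during which the arm holds its last target. There are 200 camera calls.

TASK

Push the white well plate along the bench with the fingertips, under the sampler's low aluminium bridge, until it lies straight in the lane and fully home against the orange back stop. Keep it flat on the bench the whole way: do not grasp, lift or tip it. Leave the wash bottle, jar and vial standing where they are, and finish with the hand clear.

Things in the scene. Friction and masses are not known exactly. Their poses are not given: they have to be found in the camera images.
- sampler: Fixed cream bench sampler with a low aluminium bridge over a straight lane on the bare bench. Origin: on the bench, on the lane's centre line, directly below the bridge's front face. +x is the way the plate goes in, y runs across the lane, z up. Its cream body stands at x = 105 to 215 mm, 190 mm wide, 100 mm high. With the plate home, the plate's centre is at x = 13 mm, its rear edge at x = -51 mm.
- bridge (a point): Middle of the bridge's underside, 19 mm above the bench, 30 mm in (sampler x) from the front face. The bridge is 60 mm deep (sampler x = 0 to 60 mm) and 162 mm wide; its top, with a cream cover and black fittings, is 59 mm above the bench.
- mouth (a point): Middle of the lane's mouth at bench level, sampler x = -35 mm. Two flared steel lead-ins, 12 mm high, start here 67 mm either side of the centre line and narrow to two straight guides (12 mm high, 8 mm thick, inner faces 46.75 mm either side of the centre line) that run from sampler x = -8 mm to the stop. Rear of the plate at home: 16 mm in front of this point.
- stop (a point): Middle of the foot of the orange back stop's face, which looks towards the mouth: on the bench, sampler x = 77 mm. The stop is 16 mm high and fixed.
- plate: Loose, sealed white 24-well plate with yellow wells, a flat solid slab 127.5 mm long (its x), 85.5 mm wide (its y), 14 mm high, 0.11 to 0.22 kg. Origin at the centre of its underside. It starts on the bench in front of the mouth, offset and turned a little; its +x end points towards the bridge. It slides on the bench with friction and stops when no longer pushed.
- wash_bottle: Bystander: white plastic bottle, 52 mm across, 125 mm tall, standing beside the sampler's body. Origin at the centre of its underside, z up.
- reagent_jar: Bystander: glass jar with a blue cap, 52 mm across, 65 mm tall, standing beside the bridge. Origin at the centre of its underside, z up.
- vial: Bystander: amber vial with a blue cap, 28 mm across, 55 mm tall, standing beside the bridge. Origin at the centre of its underside, z up.
Mind the look-alikes: they are no part of the job. There is more than one size of the plate; the job needs the smallest.

How it is judged:
By the outcome, as a careful person would: the job done as asked, in the order asked, and still so for the second after the job is handed in, with the robot touching nothing.
It also fails if it takes over 70 s, if anything falls off the work surface, if the arm or the gripper's body presses on something with over 40 N, if the wrist force passes 120 N, or if a joint passes its speed limit or range.

## Working session

There is one attempt and no reset: what is moved stays moved. The work goes in short steps, each a Python script; the robot and the scene stay as the last script left them, time stands still between calls to the robot, and variables do not carry over. Pictures are saved under pics/ and viewed, at most 10 in all, crops included, and the job is handed in when it is done.

```bash
mkdir -p pics; cat > h.py <<'E'
import numpy as np, cv2
from bench import manip
def cal(n):
    c=manip.get_calibration(n); f=200/np.tan(np.radians(c["vfov"])/2)
    K=np.array([[f,0,c["cx"]],[0,f,c["cy"]],[0,0,1]]); return K,np.array(c["distortion"],float),np.array(c["view"])
def ray2plane(px,z,C):
    K,d,V=C; p=cv2.undistortPoints(np.array(px,float).reshape(-1,1,2),K,d).reshape(-1,2)
    R,t=V[:3,:3],V[:3,3]; o=-R.T@t; D=np.c_[p,np.ones(len(p))]@R
    return o+D*((z-o[2])/D[:,2])[:,None]
def proj(P,C):
    K,d,V=C; return cv2.projectPoints(np.array(P,float).reshape(-1,1,3),cv2.Rodrigues(V[:3,:3])[0],V[:3,3],K,d)[0].reshape(-1,2)
def shot(n,f):
    C=cal(n); im,dep=manip.read_camera(n); cv2.imwrite(f"pics/{f}.png",im[:,:,::-1]); np.savez(f"pics/{f}.npz",im=im,dep=dep,K=C[0],d=C[1],V=C[2]); return im,dep,C
def load(f):
    z=np.load(f"pics/{f}.npz"); return z["im"],z["dep"],(z["K"],z["d"],z["V"])
E
python3 - <<'E'
from h import *
for n in("top","side"):
    im,d,C=shot(n,n+"0"); V=C[2]; print(n,-V[:3,:3].T@V[:3,3],V[2,:3],C[1])
print(manip.current_tcp_rot(),manip.tcp_to_grasp)
E
```

```text
top [0.41438448 0.04333199 1.07888531] [ 0.15758762  0.02280644 -0.98724162] [-0.07857139  0.          0.          0.          0.        ]
side [ 0.31316345 -0.6716222   0.49743428] [ 0.29291652  0.80109448 -0.52196509] [0.00189178 0.         0.         0.         0.        ]
[-2.28540841e-04  1.89731570e-01  9.81835656e-01 -7.89439952e-04] -0.0188
```

View pics/top0.png

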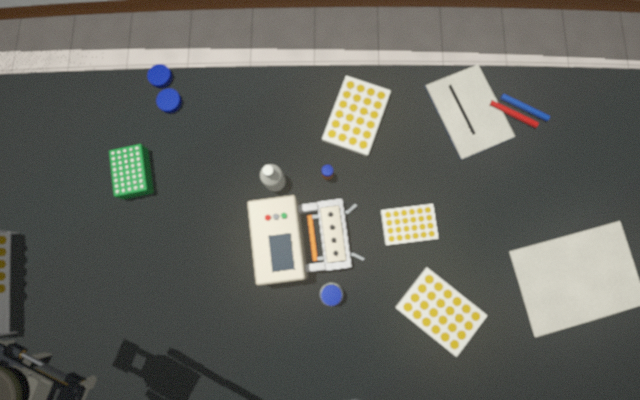

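View pics/side0.png

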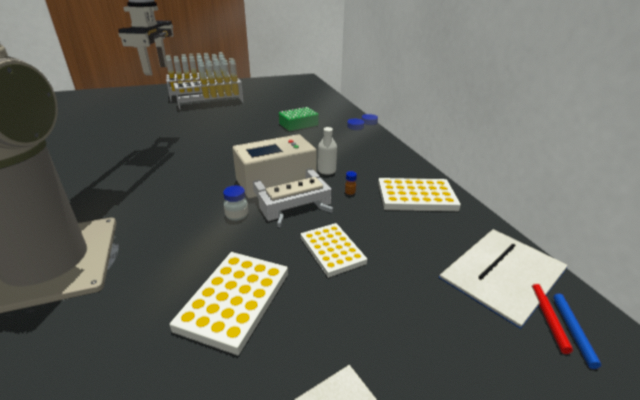

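Three plates in the top view: (357,115), (442,312), both large, and (410,225), which is clearly the smallest and lies before the mouth (355,232) with its wells facing up. That one fits. Now I'll make a rough measurement, then look closer with the wrist camera.

```bash
cat > m.py <<'E'
from h import *
def plate(f,near,z=0.014):
    im,_,C=load(f); hsv=cv2.cvtColor(im,cv2.COLOR_RGB2HSV)
    m=((im.max(2)>130)).astype(np.uint8)
    cs,_=cv2.findContours(m,cv2.RETR_EXTERNAL,cv2.CHAIN_APPROX_NONE)
    c=max(cs,key=lambda c:cv2.pointPolygonTest(c,near,True))
    P=ray2plane(c.reshape(-1,2),z,C)[:,:2]
    (cx,cy),(w,h),a=cv2.minAreaRect((P*1000).astype(np.float32))
    if w<h: a+=90
    return np.array([cx,cy]),(w,h),a
if __name__=="__main__":
    print(plate("top0",(410,218)),plate("top0",(357,115)),plate("top0",(442,312)))
    im,d,C=load("top0")
    for n,p,z in[("leadL",(355,207),.012),("leadR",(362,258),.012),("jar",(331,294),.065),("vial",(327,171),.055)]: print(n,ray2plane([p],z,C))
    m=((im[:,:,0]>150)&(im[:,:,1]<150)&(im[:,:,2]<90)).astype(np.uint8); m[:190]=0;m[280:]=0;m[:,:295]=0;m[:,325:]=0
    ys,xs=np.nonzero(m); print(len(xs)); P=ray2plane(np.c_[xs,ys],.016,C)[:,:2]*1000
    print("stop",P.mean(0),cv2.minAreaRect(P.astype(np.float32)))
    s=cv2.resize(im[180:310,290:480],None,fx=4,fy=4,interpolation=cv2.INTER_CUBIC); cv2.imwrite("pics/crop1.png",s[:,:,::-1])
E
python3 m.py
```

```text
(array([ 530.17584229, -136.20608521]), (89.37110137939453, 132.01132202148438), 96.97121238708496) (array([805.75878906, -11.9145813 ]), (125.58096313476562, 185.10096740722656), 160.06119537353516) (array([ 324.55706787, -206.40594482]), (184.971923828125, 125.17654418945312), 50.9869499206543)
leadL [[ 0.57133332 -0.00688571  0.012     ]]
leadR [[ 0.44874477 -0.02255371  0.012     ]]
jar [[0.36675446 0.05074442 0.065     ]]
vial [[0.65074442 0.06023728 0.055     ]]
97
stop [494.98280675  96.9132743 ] ((497.4783935546875, 96.51786041259766), (113.07595825195312, 14.00398063659668), 7.534175872802734)
```

View pics/crop1.png

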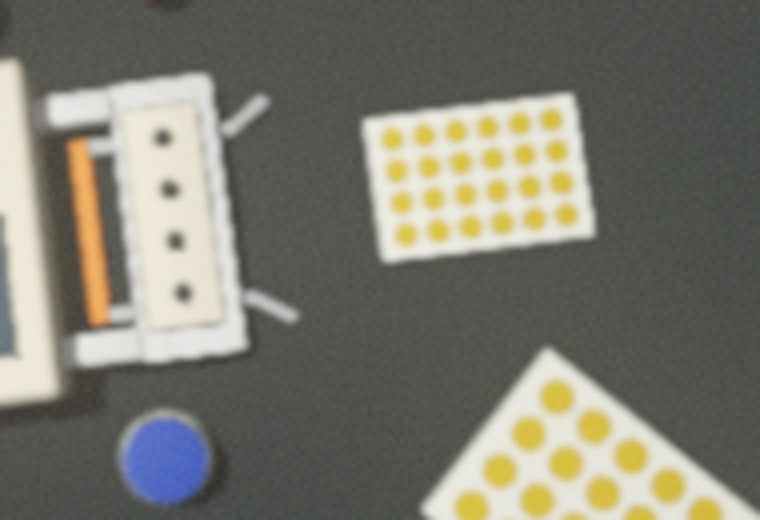

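The crop confirms the small plate: corners at about (362,120) to (595,235), 132 by 89 mm measured against 185 by 125 mm for the others. The lead-in tips are at crop (265,98) and (297,317), and the stop is at (90,232). Next I'll take a close look with the wrist camera.

```bash
cat >> h.py <<'E'
from scipy.spatial.transform import Rotation as Ro
def quat(th,flip=1):
    # tool z down, tool x along flip*heading th
    x=flip*np.array([np.cos(th),np.sin(th),0]); z=np.array([0,0,-1.]); y=np.cross(z,x)
    q=Ro.from_matrix(np.c_[x,y,z]).as_quat(); return np.r_[q[3],q[:3]]
E
python3 - <<'E'
from h import *
th=np.radians(97.7)
for f in(1,-1):
    for p in([.52,-.1,.33],[.535,-.22,.1],[.52,-.08,.005]): print(f,p,manip.ik(p,quat(th,f)))
V=cal("wrist")[2]; o=-V[:3,:3].T@V[:3,3]; q=manip.current_tcp_rot(); R=Ro.from_quat(np.r_[q[1:],q[0]]).as_matrix()
print("cam in tool",R.T@(o-manip.current_tcp_pos()),R.T@V[2,:3], cal("wrist")[0][0,0])
E
```

```text
1 [0.52, -0.1, 0.33] [-2.86829449e-01 -7.96247062e-02  1.50107581e+00 -4.44089210e-16
  1.72014155e+00 -4.21219801e-01]
1 [0.535, -0.22, 0.1] [-4.78762551e-01  1.59218124e-01  1.67789947e+00 -4.44089210e-16
  1.30447506e+00 -6.13152903e-01]
1 [0.52, -0.08, 0.005] [-2.50120191e-01  1.49389207e-01  1.88088282e+00 -4.44089210e-16
  1.11132062e+00 -3.84510544e-01]
-1 [0.52, -0.1, 0.33] None
-1 [0.535, -0.22, 0.1] [-4.78762551e-01  1.59218124e-01  1.67789947e+00 -4.44089210e-16
  1.30447506e+00  2.52843975e+00]
-1 [0.52, -0.08, 0.005] None
cam in tool [ 8.51326310e-02 -9.60588665e-05 -1.66536627e-01] [-3.01632067e-01 -4.78114045e-04  9.53424285e-01] 310.7725830630296
```

```bash
python3 - <<'E'
from h import *
manip.move_pose([.515,-.04,.33],quat(np.radians(97.7))); manip.grab()
manip.wait(.2); shot("wrist","w1"); print(manip.current_time_s(),manip.current_tcp_pos(),manip.current_grip_width())
from m import plate
C=load("w1")[2]; c=proj([[.530,-.136,.014]],C)[0]; print(c, plate("w1",tuple(map(float,c))))
E
```

```text
4.1917 [ 0.51499552 -0.0399809   0.33001301] 0.0007975810817228116
[322.54386274 219.82338363] (array([ 511.1619873 , -133.67095947]), (31.597246170043945, 31.654273986816406), 97.69078826904297)
```

View pics/w1.png

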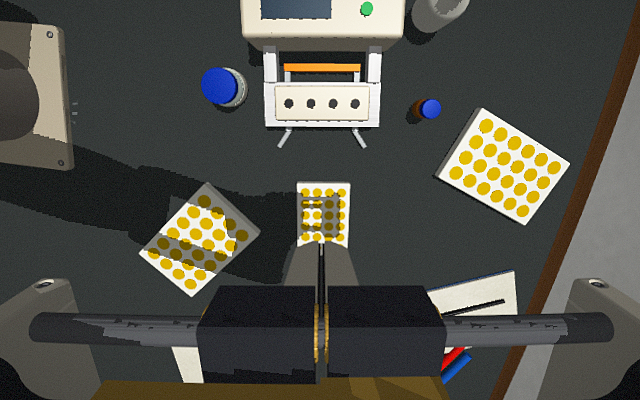

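The wrist view shows the plate at (297..351, 183..248), partly hidden by the fingers. The lead-in tips are near (280,147) and (367,148), the orange stop is at (322,68), the jar at (222,87) and the vial at (428,108). I'll enlarge the middle.

```bash
python3 - <<'E'
from h import *
im,_,C=load("w1")
cv2.imwrite("pics/crop2.png",cv2.resize(im[55:255,255:390],None,fx=4,fy=3,interpolation=cv2.INTER_CUBIC)[:,:,::-1])
m=((im[:,:,0]>180)&(im[:,:,1]<180)&(im[:,:,2]<80)).astype(np.uint8); m[80:]=0; m[:60]=0
m[:,:280]=0;m[:,365:]=0
ys,xs=np.nonzero(m); print(xs.min(),xs.max(),ys.min(),ys.max())
E
```

```text
284 360 63 70
```

View pics/crop2.png

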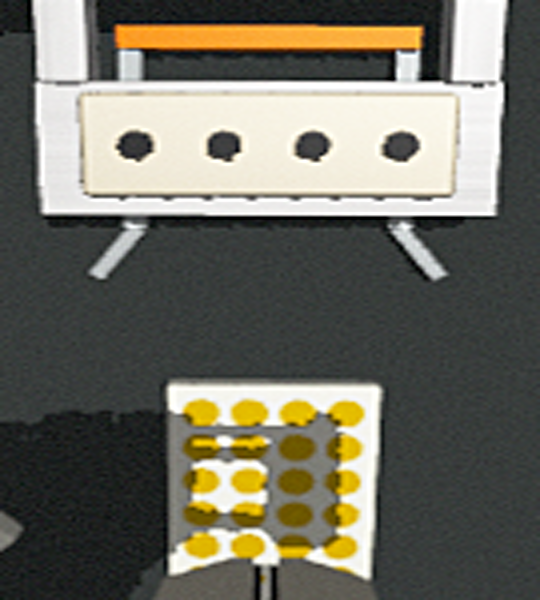

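```bash
python3 - <<'E'
from h import *
C=load("w1")[2]
P=lambda L,z: ray2plane([(255+x/4-.4,55+y/3-.35) for x,y in L],z,C)[:,:2]*1000
tips=P([(90,275),(447,275)],.012); st=P([(115,31),(424,31)],.016); gi=P([(130,225),(400,225)],.012)
pl=P([(167,383),(382,385),(170,575),(371,578)],.014)
print(tips,st,pl,sep="\n")
ang=lambda v:np.degrees(np.arctan2(v[1],v[0]))
print("tipw",np.linalg.norm(tips[1]-tips[0]),"ang",ang(tips[1]-tips[0])+90,"stop",np.linalg.norm(st[1]-st[0]),ang(st[1]-st[0])+90)
tm,sm=tips.mean(0),st.mean(0); print("axis",tm,sm,np.linalg.norm(sm-tm),ang(sm-tm))
print("plate front w",np.linalg.norm(pl[1]-pl[0]),ang(pl[1]-pl[0])+90,"L",ang(pl[0]-pl[2]),"R",ang(pl[1]-pl[3]))
E
```

```text
[[443.88471454 -25.79510928]
 [580.95163714  -7.28115981]]
[[442.14295431  91.82657745]
 [551.96730222 106.67104979]]
[[ 479.93628919  -78.32402428]
 [ 565.11532414  -67.92234532]
 [ 493.52235634 -189.62110425]
 [ 578.77303171 -180.00964227]]
tipw 138.31163217740803 ang 97.69251811593148 stop 110.82303800814313 97.69776513249853
axis [512.41817584 -16.53813455] [497.05512826  99.24881362] 116.80171486920955 97.55807251229959
plate front w 85.81178777183884 96.9622309478941 L 96.959679796292 R 96.94717767189239
```

The plate is nearly in line: about 2 mm off the lane axis and turned -0.7°. I'll push it from the rear centre with closed fingers, their faces square to the lane.

```bash
cat > push.py <<'E'
from h import *
th=np.radians(97.65); u=np.array([np.cos(th),np.sin(th)]); v=np.array([-u[1],u[0]])
S=np.array([.49705,.09925])-.077*u      # sampler origin
W=lambda x,y,z: np.r_[S+x*u+y*v,z]      # sampler -> world
def inS(p): d=np.array(p)[:2]-S; return np.array([d@u,d@v])
q=quat(th)
E
python3 - <<'E'
from push import *
c=np.array([.5302,-.1364]); a=np.radians(96.95); r=inS(c-.06375*np.array([np.cos(a),np.sin(a)]))
print("rear",r*1000)
manip.move_pose(W(r[0]-.04,r[1],.12),q)
manip.move_straight(W(r[0]-.04,r[1],.006),v=.1)
f0=manip.current_force()
print(manip.move_straight(W(r[0]-.004,r[1],.006),v=.03,stop_force=4),inS(manip.current_tcp_pos())*1000)
s=inS(manip.current_tcp_pos())
hit=manip.move_straight(W(-.115,r[1]*.3,.006),v=.05,stop_force=15)
print(hit,inS(manip.current_tcp_pos())*1000,manip.current_force()-f0,manip.current_time_s())
shot("wrist","w2"); shot("top","top2")
im,_,C=load("w2"); cv2.imwrite("pics/w2c.png",cv2.resize(im[:,120:520],None,fx=1.5,fy=1.5)[:,:,::-1])
E
```

```text
rear [-224.71087015   -0.7060794 ]
False [-228.8287685    -0.71683242]
False [-115.06593996   -0.15361395] [-1.15304119  1.00162563 -0.65306809] 10.375
```

View pics/w2c.png

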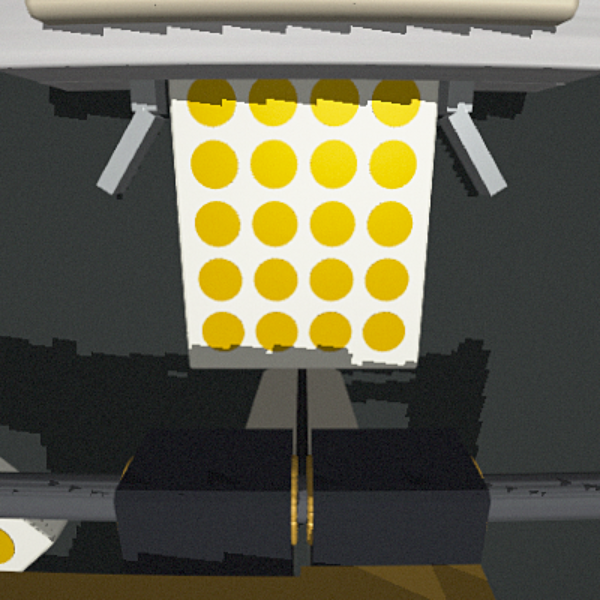

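The plate is straight and already under the bridge, between the lead-ins. Its sides are at 190/416 at the rear and 171/438 at the bridge, and the guides are at about 160/445. I'll continue to the stop.

```bash
python3 - <<'E'
from push import *
C=load("w2")[2]; P=ray2plane([(120+190/1.5,368/1.5),(120+416/1.5,368/1.5)],.014,C); print([inS(p)*1000 for p in P])
f0=manip.current_force()
print(manip.move_straight(W(-.068,0,.006),v=.05,stop_force=12),inS(manip.current_tcp_pos())*1000)
print(manip.move_straight(W(-.046,0,.006),v=.015,stop_force=12),inS(manip.current_tcp_pos())*1000,manip.current_force()-f0,manip.current_time_s())
shot("wrist","w3")
im,_,C=load("w3"); cv2.imwrite("pics/w3c.png",cv2.resize(im[:,120:520],None,fx=1.5,fy=1.5)[:,:,::-1])
E
```

```text
[array([-105.36804692,   42.11901042]), array([-105.40125915,  -42.44053485])]
False [-6.80680996e+01 -5.43799392e-02]
True [-67.25235901   0.50159032] [ 0.34201809 -1.78157043  2.72677726] 12.0583
```

View pics/w3c.png

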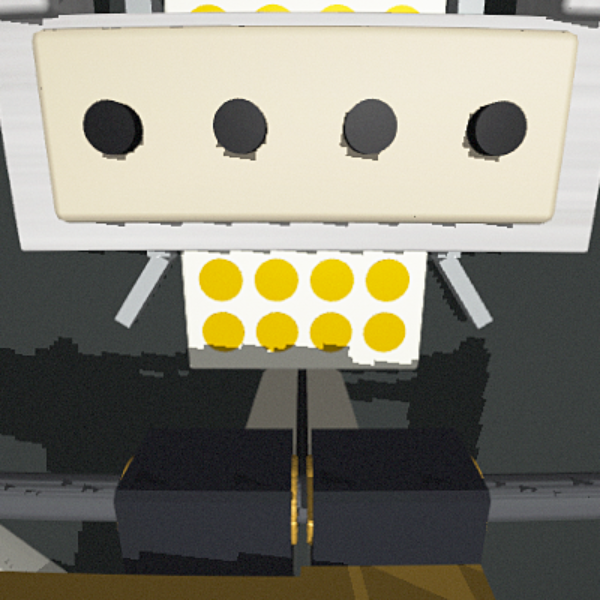

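The force stop came with the plate's rear edge at about -57 mm, some 6 mm short by my estimate. It could be a transient or contact, so I'll push on gently and watch the force.

```bash
python3 - <<'E'
from push import *
for i in range(6):
    p=inS(manip.current_tcp_pos()); 
    h=manip.move_straight(W(p[0]+.003,0,.006),v=.01,stop_force=20)
    print(h,inS(manip.current_tcp_pos())*1000,manip.current_force(),manip.current_time_s())
    if h: break
shot("wrist","w4"); C=load("w4")[2]
im,_,C=load("w4"); cv2.imwrite("pics/w4c.png",cv2.resize(im[:,120:520],None,fx=1.5,fy=1.5)[:,:,::-1])
E
```

```text
False [-67.10956086   0.44634628] [ -0.40084326 -15.78803226  -0.05768729] 12.55
False [-67.0968611    0.43540608] [ -1.91516346 -16.39115736  -1.09033506] 12.8
False [-67.07375459   0.4297127 ] [ -1.02199892 -16.4988557    0.79024538] 13.05
False [-67.09354929   0.44425672] [ -1.00133145 -16.56503346  -0.42975201] 13.3
False [-67.07216772   0.42642427] [ -0.63247416 -16.11255898  -0.61851006] 13.55
False [-67.0592404    0.45179605] [ -0.69103392 -16.660491     0.12444715] 13.8
```

View pics/w4c.png

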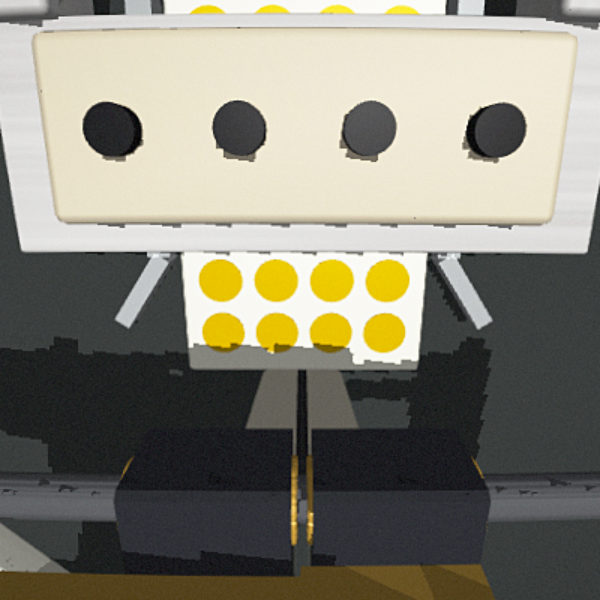

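It's blocked at 16 N. I'll measure the rear edge against the lead-in tips in this picture (it should be 16 mm), and check the far end from a different view.

```bash
python3 - <<'E'
from push import *
C=load("w4")[2]; g=lambda L,z:np.array([inS(p)*1000 for p in ray2plane([(120+x/1.5-.2,y/1.5-.2) for x,y in L],z,C)]).round(1).tolist()
print("rear",g([(190,369),(418,369)],.014),"tips outer/front",g([(116,321),(131,328),(492,322),(476,328)],.012))
print("bridge bottom front edge",g([(22,250),(590,253)],.059))
print("plate sides front",g([(183,254),(427,254)],.014))
# back off 60 mm, rise, look at the stop gap from above the bridge
p=inS(manip.current_tcp_pos())
manip.move_straight(W(p[0]-.04,0,.006),v=.1); manip.move_straight(W(p[0]-.04,0,.2),v=.2)
manip.move_pose(W(0.0,0,.25),q); manip.wait(.2)
shot("wrist","w5"); im,_,C=load("w5")
c=proj([W(.06,0,.016)],C)[0].astype(int); print(c,manip.current_time_s())
y0=max(c[1]-50,0);x0=c[0]-100; print(x0,y0)
cv2.imwrite("pics/w5c.png",cv2.resize(im[y0:y0+150,x0:x0+200],None,fx=4,fy=4,interpolation=cv2.INTER_CUBIC)[:,:,::-1])
E
```

```text
rear [[-57.7, 42.9], [-57.6, -42.5]] tips outer/front [[-39.3, 69.4], [-42.1, 64.1], [-39.6, -68.9], [-42.0, -63.2]]
bridge bottom front edge [[-3.4, 70.9], [-4.1, -71.2]]
plate sides front [[-14.0, 42.1], [-13.9, -42.2]]
[322 125] 16.3417
222 75
```

View pics/w5c.png

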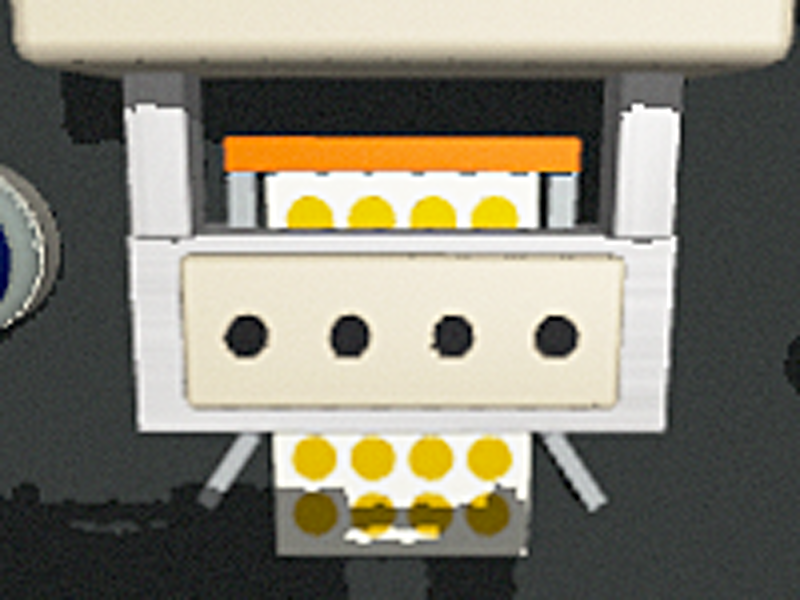

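The plate's front edge, crop (265..540,172), meets the orange stop with no gap. It lies evenly between the guides and its rear edge is about 16–17 mm before the lead-in tips, so it is home. My origin estimate was about 5 mm off. The hand is clear, so I'm handing in.

```bash
python3 -c "
from bench import manip
print(manip.hand_in())"
```

```text
the job is handed in; nothing more can be done
None
```

The small well plate is straight in the lane and fully home against the orange stop; the hand is clear, nothing else was touched, and the job is handed in (no verdict was returned).

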